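# Clamp the flange in the jig

## Robot

A 6-joint arm with a two-finger parallel gripper is mounted at the origin on the work surface. World frame = base frame: x ahead of the robot, y to its left, z up, the work surface at z = 0. Lengths are in m, angles in rad, forces in N, time in s.
With the tool pointing down it reaches from about 0.25 to 0.775 m from the base axis. Payload 4 kg.
Tool frame: the origin (TCP) lies between the finger pads; the fingertips stand 25 mm ahead of it and the grasp point (between the pads) lies 6 mm ahead of it (robot.tip_reach is the z of the fingertips in the tool frame, in m); z points along the fingers, y is the line along which they close (so a half turn about z gives the same grasp; the last joint's range is limited). The gripper opens to 94 mm and grips with 3 to 60 N. Pads are 16 mm wide; open, the fingers measure 119 mm over their backs; the gripper's body (75 mm by 177 mm) begins 78 mm behind the grasp point.
Start: joints at [1.146, 0.087, 1.371, -0, 1.684, -0.103], TCP at [0.174, 0.522, 0.231] pointing down, gripper open.
Joint ranges: [-3.1, 3.1], [-0.76, 2.03], [0.27, 2.55], [-1.08, 4.22], [0.17, 2.65], [-2.57, 2.57]. Speed limits (rad/s): [2.79, 2.79, 3.14, 3.14, 3.14, 3.14].

## Interface

Orientations are given as [roll, pitch, yaw] about the fixed x, y, z axes, in that order (R = Rz(yaw) Ry(pitch) Rx(roll)).
In Python, from bench import robot gives the robot as it stands. The module is installed in compiled form; this text tells all that it offers.
- The arm moves only by the shell command python3 -m handwheel 'ROWS'. ROWS is JSON, a list of rows, each a list of 3 entries, a list of its own where there are three numbers: the turn, a rotation vector about the world's x, y, z in units of 90 degrees (1.0 is 90 degrees), then the shift along the world's x, y, z in units of 0.05 m (1.0 is 0.05 m), then the closure, from 0 (fully open) to 1 (shut). A call has 1 to 5 rows; each row shifts and turns the commanded pose from where the row before left it; what a row does not reach is not made up. A row lasts 1/10 s, in which the tool goes at most 50 mm and 8.59 degrees, less where a joint would pass 70% of its speed; a pose out of reach is approached as far as the arm can. A call with a number of a shift or a turn outside -1 to 1 is refused whole. A call with a gripper value outside its range is refused whole. The fingers move at their own pace and stop on an object; the grip force is fixed at half the most. Time passes only in rows, so rows that do not move let the fingers close. It gives the time, the measured TCP pose, the force, the opening and the grip force at its end, in the units of the state.
- robot.get_obs(): the state, without advancing time (a new reading comes with each control period).
- robot.snapshot(name): name is "scene" or "top"; returns (picture, depth): 480x640x3 uint8, red, green, blue; 480x640 float32, m along the optical axis (not along the pixel's ray), 0 where there is no reading.
- robot.calibration(name): a dict with "mtx" (3x3 intrinsics, pixels), "extrinsics" (4x4, takes a point from camera to world coordinates). Camera axes: x right, y down, z forward; pixel columns grow to the right and rows downward; lengths in m; the calibration is good to about 2 mm. A picture is of the moment at which its call begins. calibration takes no time and is no camera call.
- robot.close_job(): hands the job in; it is judged then, once.
Trained networks look in the newest picture that a camera, given by its name, has taken for a name from the list of things; names that differ only in an ending like _2 or _b are one class to them, and where a whole thing is asked for, a point or a joint stands for the part that bears it (a point fixed in the world has none). Each returns a list of dicts, best first, with "p" (0 to 1); they miss things now and then, are a little off and sometimes report something else, mostly with a low value. They report only what shows in the picture. A call takes as long as a camera call.
- robot.boxes_of(query, camera): "bbox" ([left, top, right, bottom] in pixels, round what is visible of it).
The state is a dict: "time": time; "joint_positions": joint angles; "qvel": joint speeds; "joint_torque": joint torques, N m; "tool_pos": TCP position; "ee_rot": TCP orientation; "wrist_force": force on the tool from outside, world axes, zero at the start; "wrist_torque": the same for the moment, N m; "width": finger opening in m; "finger_force": force on a finger pad.
Only numpy, scipy, OpenCV 4.12 (cv2) and the standard library are available. Lean on these libraries where they do the work, as an engineer would, in place of code of your own. Each camera call takes 0.05 s, during which the arm holds its last target. There are 200 camera calls.

## Task

The aluminium flange lies in one of the three bores of the wooden jig and has to be clamped for assembly. Push the swivelling hold-down arm round until its plunger is centred over the flange, then press the red plunger knob down until its pad rests on the flange. Leave the flange and the blue caps seated in their bores, do not disturb the glue bottle and the screwdriver, and finish with the hand clear.

Things in the scene. Friction and masses are not known exactly. Their poses are not given: they have to be found in the camera images.
- jig: Fixed brown MDF board on two battens, 260 (its x) by 360 (its y) mm, top 45 mm above the table; origin under its centre at table height, z up. Three 63 mm bores lie 150 mm from the pivot axis, at -0.9, 0 and +0.9 rad from the jig's +x direction. A dark steel pivot post, 40 mm across, stands at x = -85 mm, y = 0 in the jig's frame.
- pivot (a point): Point on the vertical pivot axis of the hold-down arm, at mid-height of its bar (90 mm above the table).
- clamp (a joint): Angle of the hold-down arm about the vertical pivot (rad): 0 when it points along the jig's +x, growing counter-clockwise seen from above, stops at -1.2 and +1.2. Stays where left; friction 0.25 N m (1.2 N at the red end). An aluminium bar 18 mm wide, 20 mm tall, 80 to 100 mm above the table, with the plunger 150 mm from the pivot.
- clamp_grip (a point): Centre of the red block at the arm's outer end, 208 mm from the pivot axis: 40 mm long along the arm, 22 mm wide, 24 mm tall, 78 to 102 mm above the table. It has flat upright sides to push on; nothing beside it stands higher than 54 mm, except the plunger and the glue bottle.
- plunger (a joint): How far the plunger is pressed down (m): 0 up, at the start; its pad meets the flange at 0.014 and the stop is at 0.016. No spring: it resists with 6 N of friction and stays where it is left. Press it only over the flange.
- plunger_top (a point): Centre of the top of the red plunger knob, 38 mm across and 15 mm tall, 133 mm above the table when up, 119 mm when the pad rests on the flange. On the same vertical axis, under the arm, hangs the black round pad, 68 mm across and 10 mm thick, its underside 67 mm above the table when up.
- flange: Loose bright aluminium ring, 100 mm outside, 44 mm hole, 8 mm thick, lying on the jig with its 60 mm boss (12 mm deep) in one of the three bores; origin on its axis at the underside of the ring (jig top, 45 mm above the table). Top face 53 mm above the table. 0.18 kg.
- cap_a: Loose blue plastic cap closing an unused bore: disc 74 mm across, 5 mm thick, with a 60 mm boss in the bore; origin on its axis at the jig's top. Leave it alone.
- cap_b: A second such cap, in the other unused bore. Leave it alone.
- glue: Small standing bottle with orange cap, 30 mm across, 75 mm tall, on a corner of the jig near the robot, left side; origin at the centre of its underside. Leave it alone.
- screwdriver: Screwdriver lying on the table at the right of the jig, roughly 200 mm long; origin at the table under its middle. Leave it alone.

How it is judged:
By the outcome, as a careful person would: the job done as asked, in the order asked, and still so for the second after the job is handed in, with the robot touching nothing.
It also fails if it takes over 64 s, if anything falls off the work surface, if the arm or the gripper's body presses on something with over 40 N, if the wrist force passes 120 N, or if a joint passes its speed limit or range.

## Working session

There is one attempt and no reset: what is moved stays moved. The work goes in short steps, Python scripts to look and compute and a shell command to move; the robot and the scene stay as the last step left them, time stands still between calls to the robot, and variables do not carry over. Pictures are saved under pics/ and viewed, at most 10 in all, crops included, and the job is handed in when it is done.

```bash
mkdir -p pics
cat > h.py <<'E'
import numpy as np, cv2
from bench import robot
def world(name,depth):
    c=robot.calibration(name);K=np.array(c["mtx"]);T=np.array(c["extrinsics"])
    v,u=np.mgrid[0:480,0:640]
    P=np.stack([(u-K[0,2])/K[0,0]*depth,(v-K[1,2])/K[1,1]*depth,depth],-1)
    return P@T[:3,:3].T+T[:3,3]
E
python3 - <<'E'
from h import *
for n in("top","scene"):
    im,d=robot.snapshot(n);cv2.imwrite(f"pics/{n}0.png",im[:,:,::-1]);W=world(n,d);np.save(n+"0.npy",W)
    for q in("flange","cap_a","clamp_grip","plunger_top","glue","screwdriver","jig"):
        for b in robot.boxes_of(q,n)[:3]:
            x=b["bbox"];u,v=int((x[0]+x[2])/2),int((x[1]+x[3])/2)
            print(n,q,round(b["p"],2),np.round(x).astype(int),np.round(W[v,u],3),d[v,u]>0)
print(robot.get_obs())
E
```

```text
top flange 0.98 [217 255 280 317] [0.49  0.052 0.   ] True
top cap_a 0.97 [289 212 332 259] [ 0.57  -0.047  0.051] True
top cap_a 0.83 [366 228 414 279] [ 0.545 -0.173  0.05 ] True
top cap_a 0.19 [256 353 273 371] [0.375 0.015 0.123] True
top clamp_grip 0.93 [324 179 370 339] [ 0.526 -0.1    0.102] True
top clamp_grip 0.25 [290 213 332 260] [ 0.569 -0.049  0.047] True
top plunger_top 0.83 [323 208 367 252] [ 0.566 -0.095  0.132] True
top plunger_top 0.28 [254 354 273 372] [0.373 0.017 0.117] True
top screwdriver 0.9 [458 178 505 289] [ 0.585 -0.329  0.025] True
top screwdriver 0.58 [328 207 373 250] [ 0.568 -0.102  0.131] True
scene flange 0.56 [286 212 336 240] [0.469 0.068 0.035] True
scene cap_a 0.88 [242 284 294 316] [ 0.553 -0.179  0.051] True
scene cap_a 0.8 [313 253 341 266] [ 0.573 -0.034  0.052] True
scene clamp_grip 0.16 [289 213 336 239] [0.468 0.078 0.026] True
scene plunger_top 0.88 [287 234 324 284] [ 0.58  -0.11   0.102] True
scene plunger_top 0.7 [249 185 268 214] [0.379 0.013 0.094] True
scene glue 0.9 [250 185 267 218] [0.381 0.01  0.091] True
scene screwdriver 0.86 [161 363 292 399] [ 0.589 -0.323  0.02 ] True
scene jig 0.69 [176 207 377 360] [ 0.534 -0.133  0.045] True
{'time': 0.8, 'joint_positions': array([ 1.14593097e+00,  8.72029170e-02,  1.37068019e+00, -2.13507226e-05,
        1.68358383e+00, -1.03096454e-01]), 'qvel': array([ 0.00046839,  0.00058523, -0.0008599 , -0.00030031, -0.00072195,
       -0.001578  ]), 'joint_torque': array([-4.41715492e-04, -3.39992630e+01, -3.02575278e+01,  7.17071816e-02,
        2.34105054e-02,  1.46772271e-05]), 'tool_pos': array([0.17395564, 0.5217954 , 0.23051435]), 'ee_rot': array([3.14146979e+00, 3.40402891e-05, 2.81982134e+00]), 'wrist_force': array([-0.8357675 , -0.29450762, -0.28988005]), 'wrist_torque': array([ 0.03045329, -0.02081064, -0.01622031]), 'finger_force': 0.0, 'width': 0.09397483787227312}
```

View pics/top0.png

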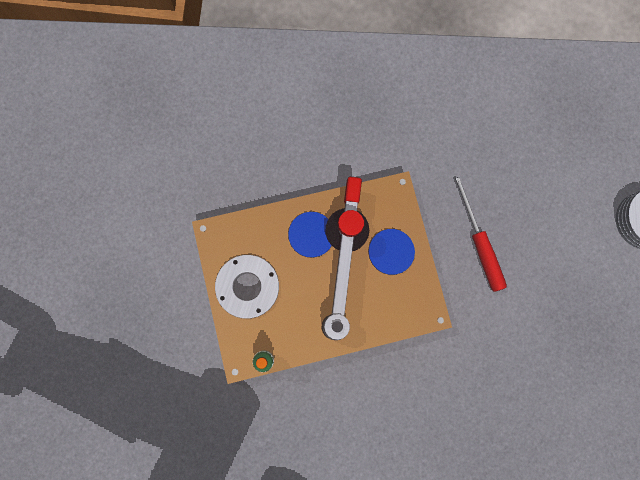

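View pics/scene0.png

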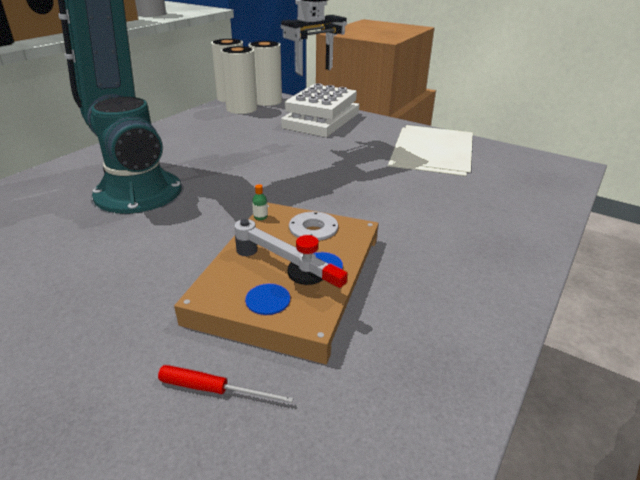

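The top view shows the flange at about (247,286) in the left (+0.9) bore, with caps at (311,234) and (391,251). The pivot is at (337,326), the knob at (351,223), the red end at (353,190) and the glue at (263,361). Next I'll fit precise positions.

```bash
cat > loc.py <<'E'
from h import *
def masks(im,W):
    hsv=cv2.cvtColor(im,cv2.COLOR_RGB2HSV);H,S,V=[hsv[...,i].astype(int) for i in range(3)]
    red=((H<6)|(H>174))&(S>150)&(V>70); z=W[...,2]
    inj=(abs(W[...,0]-.5)<.2)&(abs(W[...,1]+.08)<.22)
    return H,S,V,red&inj,z,inj
def circ(W,m):
    m=m.astype(np.uint8);n,l,s,_=cv2.connectedComponentsWithStats(m);m=l==1+np.argmax(s[1:,4])
    (c,r)=cv2.minEnclosingCircle(W[m][:,:2].astype(np.float32));return np.array(c),r,m.sum()
E
python3 - <<'E'
from loc import *
im=cv2.imread("pics/top0.png")[:,:,::-1].copy();W=np.load("top0.npy")
H,S,V,red,z,inj=masks(im,W)
print("flange",circ(W,inj&(S<40)&(V>120)&(abs(z-.053)<.006)))
blue=inj&(abs(H-115)<15)&(S>150)
b2=blue.copy();b2[:,340:]=0;b1=blue.copy();b1[:,:360]=0
print("capC",circ(W,b2),"capR",circ(W,b1))
print("knob",circ(W,red&(z>.12)))
g=red&(z>.09)&(z<.112);print("grip",cv2.minAreaRect((W[g][:,:2]*1000).astype(np.float32)),np.median(z[g]))
p=inj&(z>.075)&(S<60)&(V>60);p[:312]=0;print("pivot",circ(W,p),np.median(z[p]))
bar=inj&(z>.09)&(z<.108)&(S<60);print("bar",cv2.minAreaRect((W[bar][:,:2]*1000).astype(np.float32)))
j=inj&(abs(z-.045)<.006);print("jig",cv2.minAreaRect((W[j][:,:2]*1000).astype(np.float32)))
gl=inj&(z>.02)&(abs(W[...,0]-.375)<.04)&(W[...,1]>-.02)&(W[...,1]<.05)&(z>.058);print("glue",circ(W,gl),z[gl].max())
E
```

```text
flange (array([0.48659366, 0.05005913]), 0.04966851323843002, np.int64(2464))
capC (array([ 0.51515651, -0.04085053]), 0.09364236146211624, np.int64(1470)) capR (array([ 0.49547336, -0.11638649]), 0.11601144820451736, np.int64(1625))
knob (array([ 0.50669551, -0.0706974 ]), 0.09512660652399063, np.int64(541))
grip ((634.6863403320312, -109.39676666259766), (21.579553604125977, 39.79581069946289), 84.21930694580078) 0.10115529549805158
pivot (array([ 0.42613924, -0.06595565]), 0.0400974340736866, np.int64(587)) 0.10442937962666388
bar ((474.8344421386719, -78.20156860351562), (99.91148376464844, 278.6781005859375), 60.995582580566406)
jig ((509.58453369140625, -65.48666381835938), (260.6337890625, 360.9132385253906), 15.125330924987793)
glue (array([0.37401974, 0.01965347]), 0.015497452579438686, np.int64(362)) 0.12300076610870248
```

```bash
python3 -m handwheel '[[[0,0,-0.093],[0.46,-0.63,0],0],[[0,0,-0.093],[0.46,-0.63,0],0],[[0,0,-0.093],[0.46,-0.63,0],0],[[0,0,-0.093],[0.46,-0.63,0],0],[[0,0,-0.093],[0.46,-0.63,0],0]]' | tail -c 600
python3 -m handwheel '[[[0,0,-0.093],[0.46,-0.63,0],0.4],[[0,0,-0.093],[0.46,-0.63,0],0.4],[[0,0,-0.093],[0.46,-0.63,0],0.4],[[0,0,-0.093],[0.46,-0.63,0],0.4],[[0,0,-0.093],[0.46,-0.63,0],0.4]]' | tail -c 600
python3 -m handwheel '[[[0,0,-0.093],[0.46,-0.63,0],0.4],[[0,0,-0.093],[0.46,-0.63,0],0.4],[[0,0,-0.093],[0.46,-0.63,0],0.4],[[0,0,-0.093],[0.46,-0.63,0],0.4],[[0,0,-0.093],[0.46,-0.63,0],0.4]]' | tail -c 600
python3 -m handwheel '[[[0,0,-0.093],[0.46,-0.63,0],0.4],[[0,0,-0.093],[0.46,-0.63,0],0.4],[[0,0,-0.093],[0.46,-0.63,0],0.4],[[0,0,-0.093],[0.46,-0.63,0],0.4],[[0,0,-0.093],[0.46,-0.63,0],0.4]]' | tail -c 600
```

```text
time: 1.3
tool_pos: [0.2896, 0.363, 0.2307]
ee_rot: [3.141, -0.0, 2.084]
wrist_force: [0.1, -0.7, 0.1]
width: 0.0938
finger_force: 0.0
time: 1.8
tool_pos: [0.4047, 0.2054, 0.2308]
ee_rot: [3.141, -0.001, 1.353]
wrist_force: [-0.2, -0.0, 0.0]
width: 0.0584
finger_force: 0.0
time: 2.3
tool_pos: [0.5197, 0.0478, 0.2307]
ee_rot: [3.141, -0.0, 0.622]
wrist_force: [0.2, 0.7, 0.7]
width: 0.0566
finger_force: 0.0
time: 2.8
tool_pos: [0.6348, -0.1096, 0.2304]
ee_rot: [-3.142, -0.0, -0.108]
wrist_force: [0.8, 1.2, -0.2]
width: 0.0563
finger_force: 0.0
```

```bash
python3 -m handwheel '[[[0,0,0],[0,0,-0.5],0.4],[[0,0,0],[0,0,-0.5],0.4],[[0,0,0],[0,0,-0.5],0.4],[[0,0,0],[0,0,-0.5],0.4],[[0,0,0],[0,0,-0.5],0.4]]'
python3 -m handwheel '[[[0,0,0],[0,0,0],0.7],[[0,0,0],[0,0,0],0.7],[[0,0,0],[0,0,0],0.7],[[0,0,0],[0,0,0],0.7],[[0,0,0],[0,0,0],0.7]]'
python3 - <<'E'
import numpy as np
from math import cos,sin
p=np.array([.4275,-.0877]);a0=-.106
n=15
t=np.linspace(a0,1.164,n+1);q=np.array([p+.208*np.array([cos(x),sin(x)]) for x in t])
print(np.round(np.diff(q,axis=0)/.05,3), (t[1]-t[0])/(np.pi/2), q[-1])
E
```

```text
time: 3.3
tool_pos: [0.634, -0.1083, 0.1044]
ee_rot: [3.142, 0.0, -0.102]
wrist_force: [-0.3, -0.2, 0.7]
width: 0.0565
finger_force: 0.0
time: 3.8
tool_pos: [0.6348, -0.1084, 0.1073]
ee_rot: [3.141, -0.003, -0.102]
wrist_force: [0.2, 0.2, 0.1]
width: 0.0283
finger_force: 0.0
[[ 0.022  0.351]
 [-0.007  0.352]
 [-0.037  0.35 ]
 [-0.067  0.346]
 [-0.096  0.339]
 [-0.124  0.33 ]
 [-0.151  0.318]
 [-0.178  0.304]
 [-0.203  0.288]
 [-0.226  0.27 ]
 [-0.248  0.25 ]
 [-0.269  0.228]
 [-0.287  0.204]
 [-0.303  0.179]
 [-0.317  0.153]] 0.05390047406045522 [0.50979918 0.10332577]
```

```bash
python3 -m handwheel '[[[0,0,0.027],[0.011,0.176,0],0.7],[[0,0,0.027],[0.011,0.176,0],0.7],[[0,0,0.054],[-0.007,0.352,0],0.7],[[0,0,0.054],[-0.037,0.35,0],0.7],[[0,0,0.054],[-0.067,0.346,0],0.7]]'
python3 -m handwheel '[[[0,0,0.054],[-0.096,0.339,0],0.7],[[0,0,0.054],[-0.124,0.33,0],0.7],[[0,0,0.054],[-0.151,0.318,0],0.7],[[0,0,0.054],[-0.178,0.304,0],0.7],[[0,0,0.054],[-0.203,0.288,0],0.7]]'
python3 -m handwheel '[[[0,0,0.054],[-0.226,0.27,0],0.7],[[0,0,0.054],[-0.248,0.25,0],0.7],[[0,0,0.054],[-0.269,0.228,0],0.7],[[0,0,0.054],[-0.287,0.204,0],0.7],[[0,0,0.027],[-0.152,0.09,0],0.7]]'
python3 -m handwheel '[[[0,0,0.027],[-0.152,0.09,0],0.7],[[0,0,0.027],[-0.158,0.077,0],0.7],[[0,0,0.027],[-0.158,0.077,0],0.7],[[0,0,0],[0,0,0],0.7]]'
```

```text
time: 4.3
tool_pos: [0.6297, -0.0372, 0.106]
ee_rot: [3.141, -0.001, 0.243]
wrist_force: [-0.6, -0.7, 1.4]
width: 0.0282
finger_force: 0.7
time: 4.8
tool_pos: [0.5916, 0.0418, 0.1057]
ee_rot: [3.141, 0.0, 0.668]
wrist_force: [-0.5, -1.9, 0.8]
width: 0.0281
finger_force: 0.7
time: 5.3
tool_pos: [0.5318, 0.0944, 0.1056]
ee_rot: [3.141, -0.0, 1.049]
wrist_force: [1.6, -1.0, -0.7]
width: 0.0281
finger_force: 0.7
time: 5.7
tool_pos: [0.5084, 0.1063, 0.1056]
ee_rot: [-3.141, -0.0, 1.173]
wrist_force: [-0.7, 0.4, -0.5]
width: 0.0282
finger_force: 0.0
```

```bash
python3 -m handwheel '[[[0,0,0],[0,0,0.5],0.7],[[0,0,0],[0,0,0.5],0.7],[[0,0,0],[0,0,0.5],1],[[0,0,0],[0.2,0.8,0.5],1],[[0,0,0],[0.2,0.8,0.5],1]]'
python3 -m handwheel '[[[0,0,0],[0.2,0.8,0],1],[[0,0,0],[0.2,0.8,0],1],[[0,0,0],[0.2,0.8,0],1],[[0,0,0],[0,0,0],1]]'
cat > chk.py <<'E'
from loc import *
import sys
im,d=robot.snapshot("top");cv2.imwrite(f"pics/{sys.argv[1]}.png",cv2.resize(im[150:400,150:450,::-1],None,fx=2.5,fy=2.5));W=world("top",d)
H,S,V,red,z,inj=masks(im,W)
k=red&(z>.112)&(z<.14);print("knob",circ(W,k),np.median(z[k]))
g=red&(z>.09)&(z<.108);r=cv2.minAreaRect((W[g][:,:2]*1000).astype(np.float32));print("grip",r)
print("fl",circ(W,inj&(S<40)&(V>120)&(abs(z-.053)<.006)))
c=np.array(r[0])/1000-[.4275,-.0877];print("angle err",np.arctan2(c[1],c[0])-1.164,np.hypot(*c))
E
python3 chk.py a1
```

```text
time: 6.2
tool_pos: [0.5297, 0.1857, 0.2319]
ee_rot: [3.141, -0.001, 1.168]
wrist_force: [0.9, 0.2, -0.2]
width: 0.0079
finger_force: 0.0
time: 6.6
tool_pos: [0.5592, 0.31, 0.2287]
ee_rot: [-3.139, -0.001, 1.176]
wrist_force: [-0.6, -0.5, 0.0]
width: 0.0004
finger_force: 0.0
knob (array([0.48571208, 0.0505955 ]), 0.019014233723282814, np.int64(554)) 0.13241667029492238
grip ((508.44891357421875, 104.04072570800781), (37.82987594604492, 21.764686584472656), 67.27110290527344)
fl (array([0.47527999, 0.05429962]), 0.04775625467300415, np.int64(647))
angle err 0.0073174907083131124 0.2081279234122126
```

View pics/a1.png

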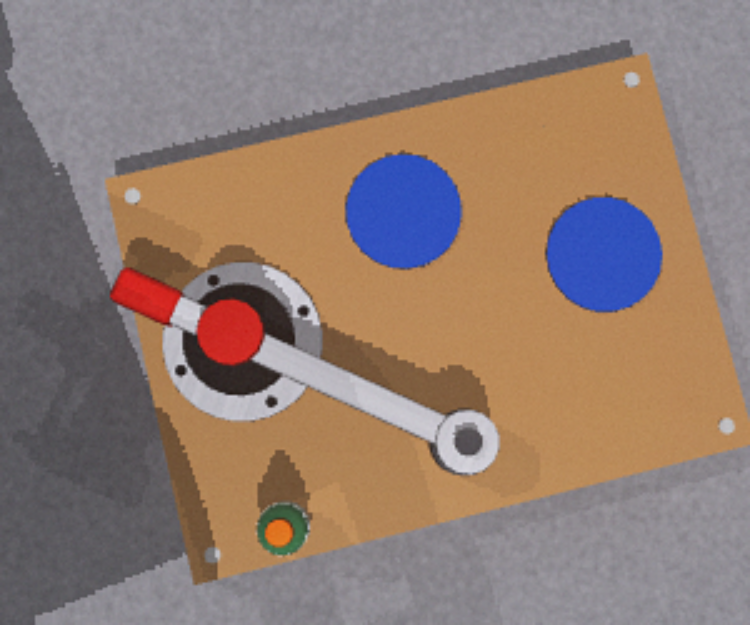

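The plunger is over the flange within about 1 mm: the knob at crop (230,331) is concentric with the ring once parallax is allowed for. The caps and glue haven't moved. Next is the press.

```bash
python3 -m handwheel '[[[0,0,0],[-0.243,-0.866,0],1],[[0,0,0],[-0.243,-0.866,0],1],[[0,0,0],[-0.243,-0.866,0],1],[[0,0,0],[-0.243,-0.866,0],1],[[0,0,0],[-0.243,-0.866,0],1]]'
python3 -m handwheel '[[[0,0,0],[-0.243,-0.866,0],1],[[0,0,0],[0,0,-0.4],1],[[0,0,0],[0,0,-0.4],1],[[0,0,0],[0,0,-0.3],1],[[0,0,0],[0,0,0],1]]'
```

```text
time: 7.15
tool_pos: [0.4974, 0.0861, 0.2308]
ee_rot: [3.141, 0.0, 1.17]
wrist_force: [-0.1, 0.2, 0.2]
width: 0.0004
finger_force: 0.0
time: 7.65
tool_pos: [0.4844, 0.0442, 0.1732]
ee_rot: [-3.137, 0.002, 1.169]
wrist_force: [0.3, 0.0, -1.2]
width: 0.0003
finger_force: 0.0
```

```bash
python3 -m handwheel '[[[0,0,0],[0.03,0.08,0],1],[[0,0,0],[0,0,0],1],[[0,0,0],[0,0,0],1]]'; python3 -c "
from h import *
print(robot.get_obs()['tool_pos'])"
```

```text
time: 7.95
tool_pos: [0.4886, 0.0494, 0.1768]
ee_rot: [3.139, -0.001, 1.171]
wrist_force: [-0.2, 0.5, -0.1]
width: 0.0006
finger_force: 0.0
[0.48863117 0.04937186 0.17679809]
```

```bash
python3 -m handwheel '[[[0,0,0],[-0.03,0.01,-0.12],1],[[0,0,0],[0,0,-0.12],1],[[0,0,0],[0,0,-0.08],1],[[0,0,0],[0,0,-0.06],1],[[0,0,0],[0,0,0],1]]'
python3 -m handwheel '[[[0,0,0],[0,0,-0.04],1],[[0,0,0],[0,0,-0.04],1],[[0,0,0],[0,0,-0.04],1],[[0,0,0],[0,0,0],1]]'
```

```text
time: 8.45
tool_pos: [0.4864, 0.0497, 0.1562]
ee_rot: [-3.141, 0.0, 1.17]
wrist_force: [0.9, 0.2, 0.0]
width: 0.0003
finger_force: 0.0
time: 8.85
tool_pos: [0.4867, 0.0497, 0.1509]
ee_rot: [3.141, -0.0, 1.17]
wrist_force: [-1.0, 0.3, 4.1]
width: 0.0006
finger_force: 1.9
```

```bash
python3 -m handwheel '[[[0,0,0],[0,0,-0.03],1],[[0,0,0],[0,0,-0.03],1],[[0,0,0],[0,0,-0.03],1],[[0,0,0],[0,0,0],1]]'
python3 -m handwheel '[[[0,0,0],[0,0,-0.02],1],[[0,0,0],[0,0,0],1]]'
python3 -m handwheel '[[[0,0,0],[0,0,-0.02],1],[[0,0,0],[0,0,0],1]]'
```

```text
time: 9.25
tool_pos: [0.4867, 0.0496, 0.1462]
ee_rot: [3.141, -0.0, 1.17]
wrist_force: [-0.7, -0.2, 4.5]
width: 0.0002
finger_force: 2.0
time: 9.45
tool_pos: [0.4867, 0.0497, 0.1452]
ee_rot: [3.141, -0.0, 1.17]
wrist_force: [-0.3, -1.3, 4.2]
width: 0.0006
finger_force: 2.3
time: 9.65
tool_pos: [0.4867, 0.0496, 0.1443]
ee_rot: [3.141, -0.0, 1.17]
wrist_force: [-0.8, -0.3, 5.0]
width: 0.0004
finger_force: 2.5
```

```bash
for i in 1; do python3 -m handwheel '[[[0,0,0],[0,0,-0.01],1],[[0,0,0],[0,0,0],1]]'
python3 -m handwheel '[[[0,0,0],[0,0,-0.01],1],[[0,0,0],[0,0,0],1]]'
python3 -m handwheel '[[[0,0,0],[0,0,-0.01],1],[[0,0,0],[0,0,0],1]]'; done
```

```text
time: 9.85
tool_pos: [0.4867, 0.0497, 0.1442]
ee_rot: [3.141, -0.0, 1.17]
wrist_force: [-1.3, 0.1, 7.5]
width: 0.0004
finger_force: 3.5
time: 10.05
tool_pos: [0.4867, 0.0497, 0.1442]
ee_rot: [3.14, -0.0, 1.17]
wrist_force: [-2.0, -0.5, 9.0]
width: 0.0001
finger_force: 4.4
time: 10.25
tool_pos: [0.4867, 0.0497, 0.1442]
ee_rot: [3.14, -0.0, 1.17]
wrist_force: [-3.7, -0.7, 10.2]
width: 0.0002
finger_force: 5.3
```

The plunger has stopped at z = 0.1442, which is the expected 0.144, and the force is rising, so the pad is on the flange. I'll retreat straight up and check.

```bash
python3 -m handwheel '[[[0,0,0],[0,0,0.1],1],[[0,0,0],[0,0,0.5],1],[[0,0,0],[0,0,0.7],1],[[0,0,0],[0,0.5,0.7],1],[[0,0,0],[0.2,0.9,0],1]]'
python3 -m handwheel '[[[0,0,0],[0.2,0.9,0],1],[[0,0,0],[0.2,0.9,0],1],[[0,0,0],[0.2,0.9,0],1],[[0,0,0],[0.2,0.9,0],1],[[0,0,0],[0,0,0],1]]'
python3 chk.py a2
```

```text
time: 10.75
tool_pos: [0.4988, 0.119, 0.2481]
ee_rot: [3.132, -0.005, 1.166]
wrist_force: [0.5, -0.9, 1.4]
width: 0.0003
finger_force: 0.0
time: 11.25
tool_pos: [0.5361, 0.3046, 0.239]
ee_rot: [-3.138, 0.001, 1.177]
wrist_force: [0.7, -0.8, -0.7]
width: 0.0005
finger_force: 0.0
knob (array([0.4861041 , 0.05042445]), 0.01904143951833248, np.int64(535)) 0.11847901043847864
grip ((496.1546630859375, 79.89247131347656), (91.19009399414062, 23.61830711364746), 62.09024429321289)
fl (array([0.47552028, 0.05464986]), 0.04790531098842621, np.int64(673))
angle err 0.01799668380564934 0.1811096331076899
```

View pics/a2.png

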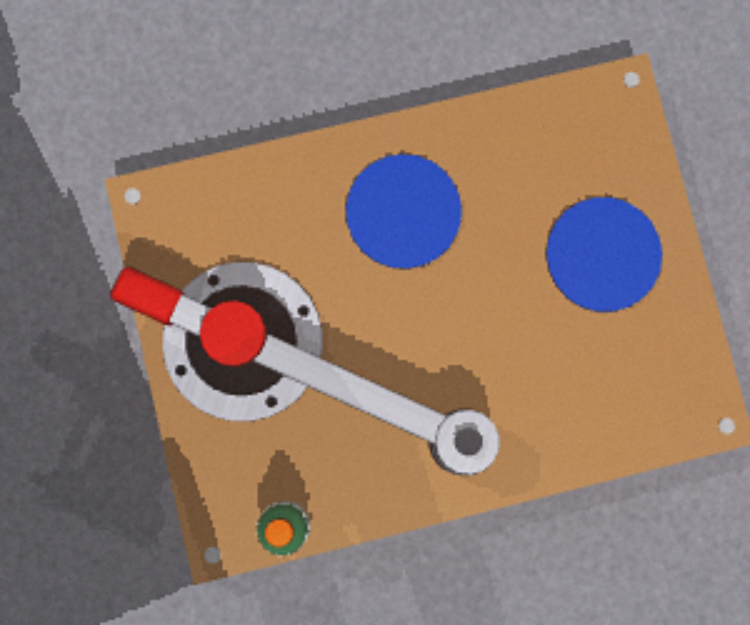

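The knob top is now at 0.1185 m (0.119 expected) and centred on the flange. The caps, flange and glue are in place and the hand is clear.

```bash
python3 -c "
from bench import robot
print(robot.close_job())"
```

```text
the job is handed in; nothing more can be done
None
```

The job is handed in: the plunger is centred within about 1 mm over the flange and pressed down until its pad rests on it, with the flange, caps and glue bottle unmoved, the screwdriver never approached, and the hand clear.

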